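# Start the wire rolling mill from its console

## Robot

A 6-joint arm with a two-finger parallel gripper is mounted at the origin on the work surface. World frame = base frame: x ahead of the robot, y to its left, z up, the work surface at z = 0. Lengths are in mm, angles in rad, forces in N, time in s.
With the tool pointing down it reaches from about 275 to 750 mm from the base axis. Payload 10.2 kg.
Tool frame: the origin (TCP) lies midway between the tips of the shut fingers; the grasp point (between the pads) lies 19 mm behind it; z points along the fingers, y is the line along which they close (so a half turn about z gives the same grasp; the last joint's range is limited). The gripper opens to 85 mm and grips with 20 to 120 N. Pads are 22 mm wide; open, the fingers measure 114 mm over their backs; the gripper's body (76 mm by 85 mm) begins 54 mm behind the grasp point. The pads swing forward as they close: fully open they stand 13 mm farther back than shut.
Start: joints at [-1.513, 0.313, 1.498, -0, 1.331, -0.223], TCP at [145.477, -504.448, 231.294] pointing down, gripper open.
Joint ranges: [-2.94, 2.94], [-0.97, 2.17], [0.19, 2.56], [-1.23, 4.37], [0.02, 3.11], [-2.88, 2.88]. Speed limits (rad/s): [2.39, 2.39, 3.01, 3.14, 3.14, 3.14].

## Interface

Orientations are given as a unit quaternion [w, x, y, z].
In Python, from rig import sense, capture, finish_job, find_in, place_of gives the robot as it stands. The module is installed in compiled form; this text tells all that it offers.
- The arm moves only by the shell command python3 -m jog 'ROWS' [FORCE]. ROWS is JSON, a list of rows, each an object of numbers: "tx", "ty", "tz": the shift along the tool's x, y, z in mm; "ax", "ay", "az": the turn, a rotation vector about the tool's x, y, z in rad; "jaw": the closure, from -1 (fully open) to 1 (shut), so that 0 is half open. In form: [{"tx": .., "ty": .., "tz": .., "ax": .., "ay": .., "az": .., "jaw": ..}, ...]. A call has 1 to 5 rows; each row shifts and turns the commanded pose from where the row before left it, along the tool's axes as they then stand; what a row does not reach is not made up. A row lasts 1/8 s, in which the tool goes at most 62.5 mm and 10.7 degrees, less where a joint would pass 70% of its speed; a pose out of reach is approached as far as the arm can. A call with a gripper value outside its range is refused whole. The fingers move at their own pace and stop on an object; FORCE is the grip in N (left out, the last holds). Time passes only in rows, so rows that do not move let the fingers close. It gives the time, the measured TCP pose, the force, the opening and the grip force at its end, in the units of the state.
- sense(): the state, without advancing time (a new reading comes with each control period).
- capture(name): name is "scene" or "top" or "wrist"; returns a dict with "color" (480x640x3 uint8, red, green, blue), "depth" (480x640 float32, mm along the optical axis (not along the pixel's ray), 0 where there is no reading), "fx", "fy", "cx", "cy" (pixels), "camera_from_world" (4x4, takes a point from world to camera coordinates); the wrist camera has in their place "mount" (4x4, takes a point from camera to tool coordinates, whose origin is the TCP and whose axes are the flange's). Camera axes: x right, y up, looking along -z (the intrinsics and any distortion apply to the point x, -y, -z); pixel columns grow to the right and rows downward; lengths in mm; the calibration is good to about 2 mm. The wrist camera is an equidistant fisheye: a pixel r from the principal point sees the ray r / f radians off the axis. A picture is of the moment at which its call begins: read the wrist's pose just before it.
- finish_job(): hands the job in; it is judged then, once.
Trained networks look in the newest picture that a camera, given by its name, has taken for a name from the list of things; names that differ only in an ending like _2 or _b are one class to them, and where a whole thing is asked for, a point or a joint stands for the part that bears it (a point fixed in the world has none). Each returns a list of dicts, best first, with "conf" (0 to 1); they miss things now and then, are a little off and sometimes report something else, mostly with a low value. They report only what shows in the picture. A call takes as long as a camera call.
- find_in(query, camera): "centre" ([column, row] in pixels, amid what is visible of it).
- place_of(query, camera): "centre" ([column, row] in pixels: a listed point, or the origin of a listed thing).
The state is a dict: "time_s": time; "joints": joint angles; "dq": joint speeds; "tau": joint torques, N m; "eef_pos": TCP position; "ee_rot": TCP orientation; "force": force on the tool from outside, world axes, zero at the start; "wrist_torque": the same for the moment, N m; "grip_width": opening from 0.0 (shut) to 1.0 (fully open); "grip_force": force on a finger pad.
Only numpy, scipy, OpenCV 4.12 (cv2) and the standard library are available. Lean on these libraries where they do the work, as an engineer would, in place of code of your own. Each camera call takes 0.05 s, during which the arm holds its last target. There are 200 camera calls.

## Task

Get the wire rolling mill running from its console: switch the mains rocker on by pushing its raised end down until it tips fully over, then press the broad square key all the way down so that it stays in, and last press the round run button down and keep it held down with the fingers; finish while still holding it. Do not press the slim key, nor any control ahead of its turn, and leave the spool, pliers, dish and tin where they are.

Things in the scene. Friction and masses are not known exactly. Their poses are not given: they have to be found in the camera images.
- console: Fixed grey box, 180 mm deep (x), 310 mm long (y), top at 70 mm. On it a row along y of four plates, 72 mm apart, their tops 73 mm above the bench, centres at console x = -25 mm; each bears one white control, in changing order. Origin: centre of the underside; x points away from the robot, z up; turned by up to 17 degrees, the controls with it.
- rocker_pivot (a point): Pivot of the mains rocker, 14 mm above its plate, axes as the console's. The rocker is a white see-saw, a shallow V 60 mm long in x, 24 mm wide. Off: far half (+x) rises from the pivot at 0.36 rad, end 11 mm higher. On: far half's top is level at pivot height, near half raised. Push down 20 mm along +x from the pivot with about 5 N; stays where left.
- rocker (a joint): Mains rocker angle: near 0 off, 0.36 rad fully on.
- broad_top (a point): Centre of the top face of the broad key, a white square cap 40 by 40 mm, its top 18 mm above its plate when up. Moves with the key; axes as the console's. It is pushed straight down 8 mm with about 4 N, and stays where it is left (no spring).
- broad (a joint): Travel of the broad key: near 0 up, 0.008 m fully down.
- slim_top (a point): Centre of the top face of the slim key (reverse; not to be pressed), a white bar cap 40 mm (x) by 14 mm (y), its top 18 mm above its plate. Same mechanism as the broad key.
- slim (a joint): Travel of the slim key: 0 up, 0.008 m down.
- run_top (a point): Centre of the top face of the round run button, a white disc 34 mm across in a low black housing 50 mm across, its top 22 mm above its plate when up (the housing's is 12 mm above it). Moves with the button. It is pushed straight down 7 mm; the spring takes about 2 N at first and 6 N at the bottom, and lifts it again when let go.
- run (a joint): Travel of the run button: 0 up, 0.007 m fully down.
- spool_mid (a point): Centre of a loose brass spool, 34 mm across, 30 mm high, standing on the far part of the console's top, behind the controls. Leave alone.
- pliers_mid (a point): Point between the handles of loose pliers with blue grips, about 150 mm long and 14 mm high, lying flat on the bench on the robot's side of the console. Leave alone.
- dish_mid (a point): Centre of a loose steel dish, 76 mm across and 28 mm high, on the bench on the robot's side of the console. Leave alone.
- tin_mid (a point): Centre of a loose closed aluminium tin, 56 mm across and 60 mm high, on the bench beyond the console. Leave alone.

How it is judged:
By the outcome, as a careful person would: the job done as asked, in the order asked, and still so for the second after the job is handed in, while the arm keeps its last pose, push and grip.
It also fails if it takes over 38 s, if anything falls off the work surface, if the arm or the gripper's body presses on something with over 40 N, if the wrist force passes 120 N, or if a joint passes its speed limit or range.

## Working session

There is one attempt and no reset: what is moved stays moved. The work goes in short steps, Python scripts to look and compute and a shell command to move; the robot and the scene stay as the last step left them, time stands still between calls to the robot, and variables do not carry over. Pictures are saved under pics/ and viewed, at most 10 in all, crops included, and the job is handed in when it is done.

```bash
mkdir -p pics; cat > h.py <<'E'
import numpy as np, cv2
from rig import sense, capture, finish_job, find_in, place_of
def ray(c,px):
    d=np.array([(px[0]-c["cx"])/c["fx"],-(px[1]-c["cy"])/c["fy"],-1.0]); T=np.linalg.inv(c["camera_from_world"])
    return T[:3,3],T[:3,:3]@d
def at_z(c,px,z):
    o,d=ray(c,px); return o+d*(z-o[2])/d[2]
def at_depth(c,px):
    u,v=int(round(px[0])),int(round(px[1])); w=c["depth"][v-2:v+3,u-2:u+3]; w=w[w>0]
    if not len(w): return None
    o,d=ray(c,px); return o+d*np.median(w)
E
python3 - <<'E'
from h import *
np.set_printoptions(precision=1,suppress=True)
Z=dict(console=0,rocker_pivot=87,broad_top=91,slim_top=91,run_top=95,spool_mid=85,pliers_mid=7,dish_mid=14,tin_mid=30)
for n in ("top","scene"):
    c=capture(n); cv2.imwrite(f"pics/{n}0.png",c["color"][:,:,::-1])
    for q,z in Z.items():
        for r in place_of(q,n)[:2]: print(n,q,round(r["conf"],2),np.array(r["centre"]),at_z(c,r["centre"],z),at_depth(c,r["centre"]))
s=sense(); print(s)
E
```

```text
top console 0.71 [299.  253.4] [566.9  65.6   0. ] [562.7  64.5  71.1]
top rocker_pivot 0.9 [230.2 250.1] [565.2 182.1  87. ] [565.1 182.   87.9]
top broad_top 0.76 [317.9 270.9] [532.4  31.4  91. ] [532.4  31.4  91.4]
top slim_top 0.71 [357.1 284.6] [510.4 -35.6  91. ] [510.4 -35.6  91.6]
top run_top 0.88 [272.7 260.7] [548.1 108.4  95. ] [548.  108.3  96. ]
top spool_mid 0.73 [300.4 214.8] [628.9  63.2  85. ] [626.7  63.  100.3]
top spool_mid 0.38 [357.  284.6] [510.4 -36.1  85. ] [510.4 -35.4  91.6]
top pliers_mid 0.89 [314.3 346.8] [393.5  33.5   7. ] [394.   33.5  10.2]
top dish_mid 0.95 [226.  326.8] [428. 197.  14.] [427.1 198.5   4.9]
top tin_mid 0.86 [360.5 188.7] [688.1 -46.9  30. ] [681.9 -43.4  60.4]
scene console 0.55 [331.4 289.9] [560.6  68.5   0. ] [593.3 106.7  72.1]
scene rocker_pivot 0.67 [386.1 307. ] [562.6 176.1  87. ] [563.2 176.5  88. ]
scene rocker_pivot 0.39 [396.5 220. ] [449.5  76.9  87. ] [390.5  29.7   9. ]
scene broad_top 0.88 [335.4 226. ] [528.6  34.8  91. ] [528.6  34.7  90.9]
scene slim_top 0.51 [316.1 194.7] [511.3 -32.5  91. ] [511.5 -32.1  91.4]
scene run_top 0.8 [359.7 258.3] [542.3 102.2  95. ] [543.1 103.   96.4]
scene spool_mid 0.87 [294.2 276.3] [624.1  66.8  85. ] [629.8  75.6  99.1]
scene spool_mid 0.21 [337.1 226.3] [523.5  32.5  85. ] [526.7  36.2  90.3]
scene pliers_mid 0.58 [396.4 224.1] [395.7  35.1   7. ] [399.2  37.9  11.7]
scene tin_mid 0.84 [217.1 271.7] [686.6 -43.7  30. ] [694.1 -20.8  60.1]
{'time_s': 1.0, 'joints': array([-1.5,  0.3,  1.5, -0. ,  1.3, -0.2]), 'dq': array([-0.,  0., -0., -0., -0.,  0.]), 'tau': array([  0. , -41.2, -26. ,  -0. ,   0. ,   0. ]), 'eef_pos': array([ 145.5, -504.4,  231.3]), 'ee_rot': array([-0. ,  1. ,  0.1,  0. ]), 'force': array([-0.2,  0.2,  0.7]), 'wrist_torque': array([-0., -0., -0.]), 'grip_force': 0.0, 'grip_width': 0.9992691090835703}
```

View pics/top0.png

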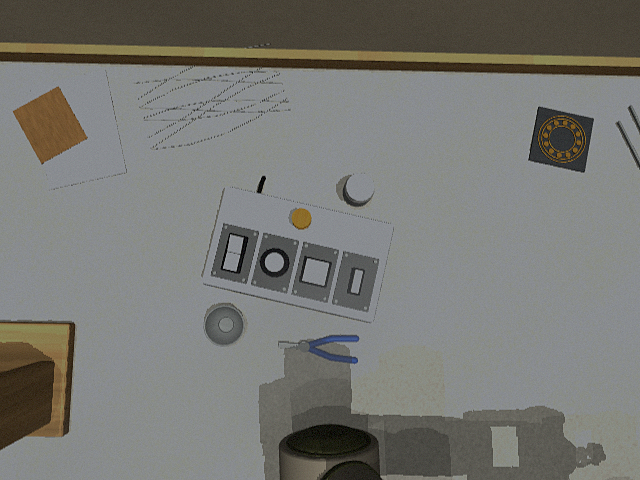

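```bash
python3 - <<'E'
from h import *
np.set_printoptions(precision=2,suppress=True)
# fit console pose: plates 72 apart along y, from averaged points
P=np.array([[564,180],[545.5,106],[530.5,33],[511,-34]]) 
d=(P[0]-P[3]); yaw=np.arctan2(-d[0],d[1])
print("yaw",yaw,"spacings",np.linalg.norm(np.diff(P,axis=0),axis=1))
ex=np.array([np.cos(yaw),np.sin(yaw)]); ey=np.array([-np.sin(yaw),np.cos(yaw)])
m=P.mean(0)
for k in (1.5,.5,-.5,-1.5): print(m+ey*72*k)
print("push rocker",m+ey*108+ex*20,"console",m+ex*25)
s=sense(); print(s["ee_rot"]); from scipy.spatial.transform import Rotation as R
q=s["ee_rot"]; print(R.from_quat([q[1],q[2],q[3],q[0]]).as_matrix())
E
```

```text
yaw -0.24277844665525 spacings [76.28 74.53 69.78]
[563.71 176.08]
[546.4  106.19]
[529.1   36.31]
[511.79 -33.58]
push rocker [583.13 171.27] console [562.02  65.24]
[-0.    0.99  0.14  0.  ]
[[ 0.96  0.28 -0.  ]
 [ 0.28 -0.96  0.  ]
 [ 0.   -0.   -1.  ]]
```

The picture agrees with the networks. From the left, it shows the rocker at (233,252), run at (274,263), broad at (315,272) and slim at (357,282), with the spool at (300,217). The console yaw is about -0.243 rad, and spacings and heights are consistent with the sizes given. I'm moving over with the jaws shut.

```bash
python3 -m jog '[{"tx":43,"ty":-37,"jaw":1},{"tx":43,"ty":-37,"jaw":1},{"tx":43,"ty":-37,"jaw":1},{"tx":43,"ty":-37,"jaw":1},{"tx":43,"ty":-37,"jaw":1}]' 40; python3 -m jog '[{"tx":43,"ty":-37,"jaw":1},{"tx":43,"ty":-37,"jaw":1},{"tx":43,"ty":-37,"jaw":1},{"tx":43,"ty":-37,"jaw":1},{"tx":43,"ty":-37,"jaw":1}]'; python3 -m jog '[{"tx":43,"ty":-37,"jaw":1},{"tx":43,"ty":-37,"jaw":1},{"az":0.176,"jaw":1},{"az":0.175,"jaw":1},{"az":0.175,"jaw":1}]'
```

```text
schema error: expected keys tx, ty, tz, ax, ay, az, jaw
schema error: expected keys tx, ty, tz, ax, ay, az, jaw
schema error: expected keys tx, ty, tz, ax, ay, az, jaw
```

All keys are required in every row.

```bash
python3 -m jog '[{"tx":43,"ty":-37,"tz":0,"ax":0,"ay":0,"az":0,"jaw":1},{"tx":43,"ty":-37,"tz":0,"ax":0,"ay":0,"az":0,"jaw":1},{"tx":43,"ty":-37,"tz":0,"ax":0,"ay":0,"az":0,"jaw":1},{"tx":43,"ty":-37,"tz":0,"ax":0,"ay":0,"az":0,"jaw":1},{"tx":43,"ty":-37,"tz":0,"ax":0,"ay":0,"az":0,"jaw":1}]' 40; python3 -m jog '[{"tx":43,"ty":-37,"tz":0,"ax":0,"ay":0,"az":0,"jaw":1},{"tx":43,"ty":-37,"tz":0,"ax":0,"ay":0,"az":0,"jaw":1},{"tx":43,"ty":-37,"tz":0,"ax":0,"ay":0,"az":0,"jaw":1},{"tx":43,"ty":-37,"tz":0,"ax":0,"ay":0,"az":0,"jaw":1},{"tx":43,"ty":-37,"tz":0,"ax":0,"ay":0,"az":0,"jaw":1}]'; python3 -m jog '[{"tx":43,"ty":-37,"tz":0,"ax":0,"ay":0,"az":0,"jaw":1},{"tx":43,"ty":-37,"tz":0,"ax":0,"ay":0,"az":0,"jaw":1},{"tx":0,"ty":0,"tz":0,"ax":0,"ay":0,"az":0.176,"jaw":1},{"tx":0,"ty":0,"tz":0,"ax":0,"ay":0,"az":0.175,"jaw":1},{"tx":0,"ty":0,"tz":0,"ax":0,"ay":0,"az":0.175,"jaw":1}]'
```

```text
time_s: 1.62
eef_pos: [301.5, -265.6, 231.5]
ee_rot: [0.0, 0.99, 0.14, 0.0]
force: [0.9, -0.5, 0.9]
grip_width: 0.001
grip_force: 0.0
time_s: 2.25
eef_pos: [457.0, -28.0, 231.5]
ee_rot: [0.0, 0.99, 0.14, 0.0]
force: [-0.2, 0.0, 0.8]
grip_width: -0.002
grip_force: 0.0
time_s: 2.88
eef_pos: [518.2, 65.3, 231.2]
ee_rot: [0.0, 0.992, -0.125, -0.0]
force: [0.4, -1.4, 1.0]
grip_width: 0.002
grip_force: 0.0
```

```bash
cat >> h.py <<'E'
from scipy.spatial.transform import Rotation as R
def rot(s): q=s["ee_rot"]; return R.from_quat([q[1],q[2],q[3],q[0]]).as_matrix()
def wrist_at_z(c,s,px,z):
    f=c["fx"]; dx,dy=px[0]-c["cx"],(px[1]-c["cy"])*c["fx"]/c["fy"]; r=np.hypot(dx,dy); t=r/f
    k=np.sin(t)/max(r,1e-9); dc=np.array([dx*k,-dy*k,-np.cos(t)]); M=c["mount"]; Q=rot(s)
    o=s["eef_pos"]+Q@M[:3,3]; d=Q@M[:3,:3]@dc; return o+d*(z-o[2])/d[2]
def totool(s,p): return rot(s).T@(np.array(p)-s["eef_pos"])
E
python3 - <<'E'
from h import *
np.set_printoptions(precision=1,suppress=True)
s=sense(); c=capture("wrist"); cv2.imwrite("pics/w1.png",c["color"][:,:,::-1])
for q,z in dict(rocker_pivot=87,broad_top=91,slim_top=91,run_top=95,spool_mid=85).items():
    for r in place_of(q,"wrist")[:1]:
        p=wrist_at_z(c,s,r["centre"],z); print(q,round(r["conf"],2),np.array(r["centre"]),p,totool(s,p))
print(s["eef_pos"],np.arctan2(rot(s)[1,0],rot(s)[0,0]))
E
```

```text
rocker_pivot 0.78 [173.1 208.8] [561.5 179.   87. ] [  13.7 -120.8  144.2]
broad_top 0.57 [348.3 200.3] [532.   38.6  91. ] [ 20.   22.5 140.2]
slim_top 0.62 [440.4 196.2] [517.8 -34.2  91. ] [ 24.3  96.6 140.2]
run_top 0.93 [251.5 207.6] [545.9 112.1  95. ] [ 15.2 -52.1 136.2]
spool_mid 0.77 [290.6  96.2] [620.9  61.5  85. ] [100.4 -21.7 146.2]
[518.2  65.3 231.2] -0.2505902028594861
```

View pics/w1.png

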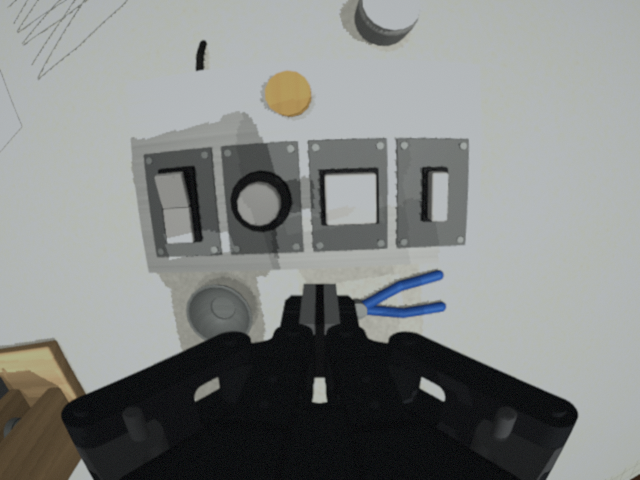

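The wrist view agrees, with rocker at (178,208), run (262,203), broad (351,198) and slim (437,195). It shows the far half of the rocker raised. I'm going above the rocker's push point next.

```bash
python3 -m jog '[{"tx":12,"ty":-41,"tz":0,"ax":0,"ay":0,"az":0,"jaw":1},{"tx":12,"ty":-41,"tz":30,"ax":0,"ay":0,"az":0,"jaw":1},{"tx":11,"ty":-40,"tz":40,"ax":0,"ay":0,"az":0,"jaw":1},{"tx":0,"ty":0,"tz":22,"ax":0,"ay":0,"az":0,"jaw":1},{"tx":0,"ty":0,"tz":0,"ax":0,"ay":0,"az":0,"jaw":1}]'
python3 - <<'E'
from h import *
np.set_printoptions(precision=1,suppress=True)
s=sense(); c=capture("wrist"); cv2.imwrite("pics/w2.png",c["color"][:,:,::-1])
for q,z in dict(rocker_pivot=87,broad_top=91,run_top=95).items():
    for r in place_of(q,"wrist")[:1]:
        p=wrist_at_z(c,s,r["centre"],z); print(q,round(r["conf"],2),np.array(r["centre"]),p,totool(s,p))
print(s["eef_pos"],np.arctan2(rot(s)[1,0],rot(s)[0,0]))
E
```

```text
time_s: 3.8
eef_pos: [581.0, 175.1, 137.7]
ee_rot: [0.0, 0.993, -0.121, -0.002]
force: [-0.1, -1.0, 0.7]
grip_width: -0.001
grip_force: 0.0
rocker_pivot 0.21 [498.5 372.5] [470.2  73.1  87. ] [-82.8 125.6  51.1]
broad_top 0.75 [547.8 283.8] [532.1  37.   91. ] [-14.  145.8  46.9]
run_top 0.63 [446.8 299.4] [544.8 108.7  95. ] [-19.   73.1  42.8]
[581.  175.1 137.7] -0.24324760543227958
```

View pics/w2.png

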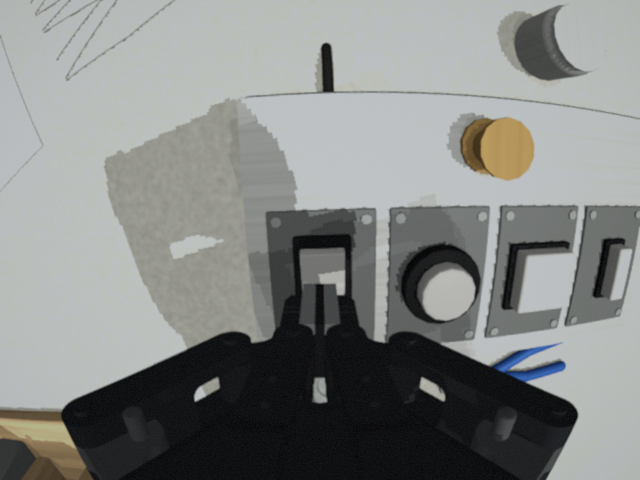

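The fingers are in line with the rocker's raised far half (columns 298–348, row 265). Now to press it.

```bash
python3 -m jog '[{"tx":0,"ty":0,"tz":22,"ax":0,"ay":0,"az":0,"jaw":1},{"tx":0,"ty":0,"tz":14,"ax":0,"ay":0,"az":0,"jaw":1},{"tx":0,"ty":0,"tz":5,"ax":0,"ay":0,"az":0,"jaw":1},{"tx":0,"ty":0,"tz":5,"ax":0,"ay":0,"az":0,"jaw":1},{"tx":0,"ty":0,"tz":0,"ax":0,"ay":0,"az":0,"jaw":1}]'; python3 -m jog '[{"tx":0,"ty":0,"tz":3,"ax":0,"ay":0,"az":0,"jaw":1},{"tx":0,"ty":0,"tz":0,"ax":0,"ay":0,"az":0,"jaw":1}]'
```

```text
time_s: 4.62
eef_pos: [582.2, 175.0, 93.8]
ee_rot: [-0.0, 0.992, -0.122, 0.001]
force: [1.0, 0.0, 0.3]
grip_width: 0.001
grip_force: 0.3
time_s: 4.88
eef_pos: [582.2, 175.0, 90.6]
ee_rot: [-0.0, 0.992, -0.122, 0.001]
force: [1.5, -1.2, 3.7]
grip_width: 0.002
grip_force: 1.4
```

```bash
python3 -m jog '[{"tx":0,"ty":0,"tz":2,"ax":0,"ay":0,"az":0,"jaw":1},{"tx":0,"ty":0,"tz":2,"ax":0,"ay":0,"az":0,"jaw":1},{"tx":0,"ty":0,"tz":0,"ax":0,"ay":0,"az":0,"jaw":1}]'; python3 -m jog '[{"tx":0,"ty":0,"tz":2,"ax":0,"ay":0,"az":0,"jaw":1},{"tx":0,"ty":0,"tz":0,"ax":0,"ay":0,"az":0,"jaw":1}]'
```

```text
time_s: 5.25
eef_pos: [582.2, 175.1, 87.0]
ee_rot: [-0.0, 0.992, -0.122, 0.001]
force: [1.0, -1.3, 9.2]
grip_width: 0.003
grip_force: 4.2
time_s: 5.5
eef_pos: [582.2, 175.1, 86.9]
ee_rot: [-0.0, 0.993, -0.122, 0.001]
force: [-5.4, -1.9, 22.5]
grip_width: -0.002
grip_force: 11.2
```

The rocker has reached its stop: height stays at 86.9 mm while the force rises. I'll lift, check it and move over the broad key.

```bash
python3 -m jog '[{"tx":0,"ty":0,"tz":-25,"ax":0,"ay":0,"az":0,"jaw":1},{"tx":0,"ty":0,"tz":-40,"ax":0,"ay":0,"az":0,"jaw":1},{"tx":-5,"ty":49,"tz":0,"ax":0,"ay":0,"az":0,"jaw":1},{"tx":-5,"ty":49,"tz":0,"ax":0,"ay":0,"az":0,"jaw":1},{"tx":-6,"ty":49,"tz":0,"ax":0,"ay":0,"az":0,"jaw":1}]'; python3 -m jog '[{"tx":0,"ty":0,"tz":0,"ax":0,"ay":0,"az":0,"jaw":1}]'
python3 - <<'E'
from h import *
np.set_printoptions(precision=1,suppress=True)
s=sense(); c=capture("wrist"); im=c["color"][:,:,::-1]
t=capture("top"); T=cv2.resize(t["color"][170:330,190:400,::-1],None,fx=3,fy=3)
cv2.imwrite("pics/w3.png",np.hstack([cv2.resize(im[:,:],(480,360)),cv2.resize(T,(320,360))]))
for q,z in dict(rocker_pivot=87,broad_top=91,slim_top=91,run_top=95).items():
    for r in place_of(q,"wrist")[:1]:
        p=wrist_at_z(c,s,r["centre"],z); print(q,round(r["conf"],2),np.array(r["centre"]),p,totool(s,p))
print(s["eef_pos"],np.arctan2(rot(s)[1,0],rot(s)[0,0]))
E
```

```text
time_s: 6.12
eef_pos: [529.1, 35.4, 148.5]
ee_rot: [-0.0, 0.993, -0.122, -0.001]
force: [1.1, -0.2, -0.5]
grip_width: -0.001
grip_force: 0.0
time_s: 6.25
eef_pos: [529.1, 34.4, 148.7]
ee_rot: [-0.0, 0.992, -0.124, -0.001]
force: [0.2, -0.0, 0.7]
grip_width: 0.002
grip_force: 0.0
rocker_pivot 0.94 [ 98.2 258.5] [563.1 176.4  87. ] [  -1.9 -146.    61.6]
broad_top 0.75 [315.5 253.1] [533.8  35.2  91. ] [ 4.5 -2.  57.7]
slim_top 0.91 [435.6 254.7] [515.2 -32.6  91. ] [ 3.1 68.3 57.7]
run_top 0.69 [188.4 267.2] [544.7 109.5  95. ] [ -3.3 -76.7  53.7]
[529.1  34.4 148.7] -0.24869090144643272
```

View pics/w3.png

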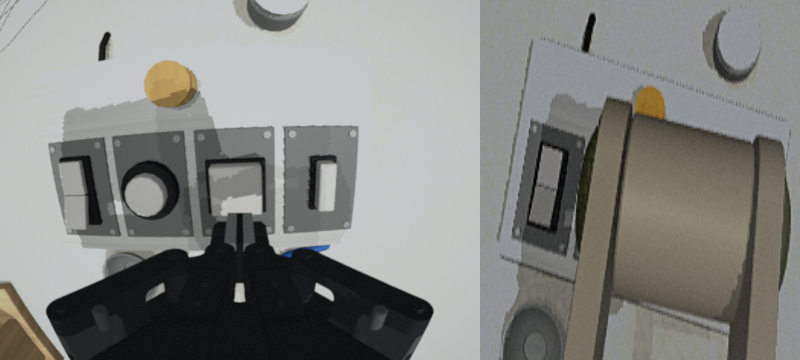

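The wrist view has the fingers over the broad key (key at (236,187) in the composite), and the rocker looks tipped. I'll check its tilt from the top camera's depth.

```bash
python3 - <<'E'
from h import *
c=capture("top"); ex=np.array([np.cos(.235),-np.sin(.235)]); o=np.array([563.5,178.])
for d in (-24,-16,-8,8,16,24):
    p=np.r_[o+ex*d,90,1]; q=c["camera_from_world"]@p; u=c["cx"]+c["fx"]*q[0]/-q[2]; v=c["cy"]-c["fy"]*q[1]/-q[2]
    print(d,at_depth(c,(u,v)).round(1))
E
python3 -m jog '[{"tx":2,"ty":0,"tz":30,"ax":0,"ay":0,"az":0,"jaw":1},{"tx":1,"ty":0,"tz":20,"ax":0,"ay":0,"az":0,"jaw":1},{"tx":0,"ty":0,"tz":6,"ax":0,"ay":0,"az":0,"jaw":1},{"tx":0,"ty":0,"tz":0,"ax":0,"ay":0,"az":0,"jaw":1}]'
```

```text
-24 [540.  182.8  95. ]
-16 [547.8 181.3  92.9]
-8 [555.7 179.9  89.6]
8 [571.5 176.5  87.4]
16 [579.2 174.6  87.8]
24 [587.1 172.9  86.7]
time_s: 7.1
eef_pos: [533.6, 35.8, 93.5]
ee_rot: [-0.0, 0.993, -0.122, -0.0]
force: [-1.3, 0.5, 0.3]
grip_width: -0.004
grip_force: 0.0
```

The rocker is fully on: the far half is level at 87 mm and the near half is raised. Next is the broad key.

```bash
python3 -m jog '[{"tx":0,"ty":0,"tz":4,"ax":0,"ay":0,"az":0,"jaw":1},{"tx":0,"ty":0,"tz":4,"ax":0,"ay":0,"az":0,"jaw":1},{"tx":0,"ty":0,"tz":0,"ax":0,"ay":0,"az":0,"jaw":1}]'; python3 -m jog '[{"tx":0,"ty":0,"tz":2,"ax":0,"ay":0,"az":0,"jaw":1},{"tx":0,"ty":0,"tz":0,"ax":0,"ay":0,"az":0,"jaw":1}]';  python3 -m jog '[{"tx":0,"ty":0,"tz":2,"ax":0,"ay":0,"az":0,"jaw":1},{"tx":0,"ty":0,"tz":0,"ax":0,"ay":0,"az":0,"jaw":1}]'
```

```text
time_s: 7.48
eef_pos: [533.8, 35.5, 85.5]
ee_rot: [-0.0, 0.992, -0.122, 0.0]
force: [1.3, -0.2, 1.3]
grip_width: -0.0
grip_force: 0.8
time_s: 7.72
eef_pos: [533.7, 35.5, 83.4]
ee_rot: [-0.0, 0.992, -0.122, 0.0]
force: [2.0, 0.6, 1.8]
grip_width: -0.004
grip_force: 1.2
time_s: 7.98
eef_pos: [533.8, 35.5, 82.8]
ee_rot: [0.0, 0.993, -0.122, 0.001]
force: [-4.0, 0.1, 16.0]
grip_width: 0.001
grip_force: 8.5
```

The broad key is at its stop (82.8 mm, force up to 16 N). I'll lift, move over the run button and look once more.

```bash
python3 -m jog '[{"tx":0,"ty":0,"tz":-25,"ax":0,"ay":0,"az":0,"jaw":1},{"tx":0,"ty":0,"tz":-35,"ax":0,"ay":0,"az":0,"jaw":1},{"tx":-3,"ty":-37,"tz":0,"ax":0,"ay":0,"az":0,"jaw":1},{"tx":-3,"ty":-36,"tz":0,"ax":0,"ay":0,"az":0,"jaw":1},{"tx":0,"ty":0,"tz":0,"ax":0,"ay":0,"az":0,"jaw":1}]'
python3 - <<'E'
from h import *
np.set_printoptions(precision=1,suppress=True)
s=sense(); c=capture("wrist"); cv2.imwrite("pics/w4.png",c["color"][:,:,::-1])
for q,z in dict(rocker_pivot=87,broad_top=83,slim_top=91,run_top=95).items():
    for r in place_of(q,"wrist")[:1]:
        p=wrist_at_z(c,s,r["centre"],z); print(q,round(r["conf"],2),np.array(r["centre"]),p,totool(s,p))
print(s["eef_pos"])
for n in ("top","scene"):
    c=capture(n); q=c["camera_from_world"]@np.array([531.5,36,83,1]); px=(c["cx"]-c["fx"]*q[0]/q[2],c["cy"]+c["fy"]*q[1]/q[2]); print(n,at_depth(c,px))
E
```

```text
time_s: 8.6
eef_pos: [544.8, 109.5, 140.7]
ee_rot: [0.0, 0.993, -0.121, -0.001]
force: [-0.2, 0.5, -0.7]
grip_width: 0.0
grip_force: 0.0
rocker_pivot 0.93 [198.2 259.2] [563.3 176.9  87. ] [  1.8 -69.9  53.6]
broad_top 0.97 [445.  250.1] [532.8  36.3  83. ] [ 5.9 74.  57.7]
slim_top 0.63 [553.4 251.1] [516.2 -35.2  91. ] [  7.  147.4  49.7]
run_top 0.74 [320.7 265.8] [545.8 108.3  95. ] [ 1.2  0.9 45.7]
[544.8 109.5 140.7]
top [524.6  42.6 420.4]
scene [531.3  35.8  82.7]
```

View pics/w4.png

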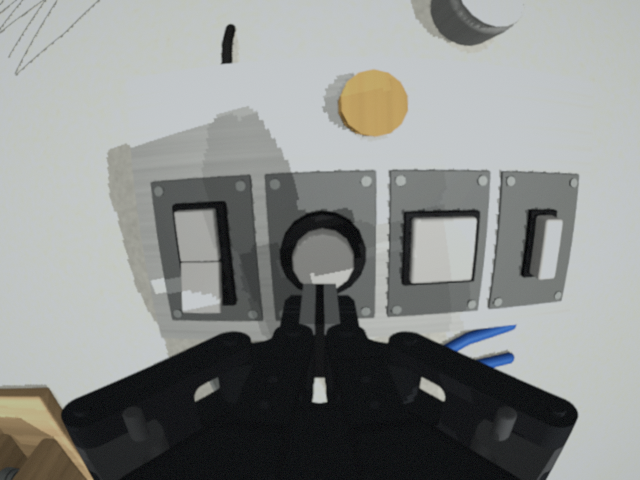

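The broad key is down (scene depth 82.7 mm), and the run button at (322,258) is under the fingers. Pressing it now.

```bash
python3 -m jog '[{"tx":1,"ty":1,"tz":25,"ax":0,"ay":0,"az":0,"jaw":1},{"tx":0,"ty":0,"tz":18,"ax":0,"ay":0,"az":0,"jaw":1},{"tx":0,"ty":0,"tz":4,"ax":0,"ay":0,"az":0,"jaw":1},{"tx":0,"ty":0,"tz":4,"ax":0,"ay":0,"az":0,"jaw":1},{"tx":0,"ty":0,"tz":0,"ax":0,"ay":0,"az":0,"jaw":1}]'; python3 -m jog '[{"tx":0,"ty":0,"tz":2,"ax":0,"ay":0,"az":0,"jaw":1},{"tx":0,"ty":0,"tz":0,"ax":0,"ay":0,"az":0,"jaw":1},{"tx":0,"ty":0,"tz":0,"ax":0,"ay":0,"az":0,"jaw":1}]'
```

```text
time_s: 9.57
eef_pos: [546.2, 106.4, 90.9]
ee_rot: [0.0, 0.992, -0.122, 0.0]
force: [-4.5, -2.6, 5.1]
grip_width: 0.002
grip_force: 2.3
time_s: 9.95
eef_pos: [546.4, 106.4, 89.2]
ee_rot: [0.0, 0.992, -0.122, 0.001]
force: [-3.4, -2.1, 5.6]
grip_width: 0.001
grip_force: 2.9
```

```bash
python3 -m jog '[{"tx":0,"ty":0,"tz":2,"ax":0,"ay":0,"az":0,"jaw":1},{"tx":0,"ty":0,"tz":0,"ax":0,"ay":0,"az":0,"jaw":1}]'; python3 -m jog '[{"tx":0,"ty":0,"tz":1,"ax":0,"ay":0,"az":0,"jaw":1},{"tx":0,"ty":0,"tz":0,"ax":0,"ay":0,"az":0,"jaw":1},{"tx":0,"ty":0,"tz":0,"ax":0,"ay":0,"az":0,"jaw":1}]'
```

```text
time_s: 10.2
eef_pos: [546.5, 106.5, 88.8]
ee_rot: [0.0, 0.993, -0.122, 0.001]
force: [-10.3, -3.2, 20.4]
grip_width: 0.0
grip_force: 10.4
time_s: 10.58
eef_pos: [546.6, 106.5, 88.7]
ee_rot: [0.0, 0.993, -0.122, 0.001]
force: [-11.9, -3.1, 28.6]
grip_width: -0.003
grip_force: 14.1
```

The button stops firmly at 88.7 mm, 7 mm below the roughly 95.7 mm top I measured. The forces on the way down matched the spring (about 5.6 N just above the stop), so I'm handing in while it's held.

```bash
python3 -c "
from rig import *
print(finish_job())"
```

```text
the job is handed in; nothing more can be done
None
```

I handed the job in with the rocker fully on, the broad key latched down and the run button held at its stop, pressed in that order at about 10.6 s of the 38 s; the slim key and loose items were not touched.

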